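Walk a tight locating block out of a spring-jawed test nest

TASK

First pull the red power link plug out of its socket on the test nest and leave it in the blue tray. Then take the white locating block by its orange tab and rock it side to side to free it: tip the yellow-jaw side up out of its jaw while the other side stays down, then tip it back the other way until the black-jaw side is up out of its jaw and clearly the higher side, before lifting the block out. Finish still holding the block, level and still, a couple of centimetres clear above the jaws and over its seat; do not put it down or let go, and leave the dome, the tape roll and the bottle where they are.

Things in the scene. Friction and masses are not known exactly. Their poses are not given: they have to be found in the camera images.
- nest: Fixed light-grey metal test nest, plate 150 x 150 mm, 12 mm thick, from x = -45 to +105 and y = -75 to +75 mm. Origin: on the bench under the centre of the block's seat; z up. Seat floor = plate top (z = 12). Steel stops 8 mm high at x = +-27 leave the block 1 mm play in x. Dark spring housings at y = +-60 to +-72 mm reach z = 34.
- yellow_top (a point): Top inner edge of the yellow jaw, at nest y = +32, z = 22 mm. Jaw: 36 mm long (x), 14 mm (y), 10 mm high, slides along y, sprung against the block's side with about 20 N, so it holds that side down by some 10 to 20 N of friction. When the block's lower edge rises above it, it springs 4 mm inward under that edge, which then rests on its top.
- black_top (a point): Top inner edge of the black jaw, at nest y = -32, z = 22 mm; otherwise like the yellow jaw.
- socket (a point): Middle of the top of the grey plug socket, 34 mm (x) x 50 mm (y), at nest x = +70, y = 0, z = 38 mm.
- block: White block in the seat: base 44 (x) x 64 (y) x 14 mm high, green board up to z = 22, on it a central orange pull tab 36 (x) x 14 mm thick (y), z = 22 to 68. Origin: centre of underside. Starts aligned with the nest (+y side in the yellow jaw), underside 12 mm over the bench. 0.15 to 0.3 kg. Tipping it about its x axis by 0.16 rad brings one lower edge above its jaw while the other stays down.
- edge_yellow (a point): Middle of the block's lower edge on the side of the yellow jaw (block y = +32 mm, z = 0); it is out of the jaw when it is higher than 22 mm over the bench.
- edge_black (a point): Middle of the block's lower edge on the side of the black jaw (block y = -32 mm, z = 0).
- plug: Red power link plug, 40 g, no cable. Origin: bottom of its brass tip; axes as the nest's. Shank up to z = 21 mm, red head 24 (x) x 20 mm (y) from z = 21 to 53. Starts upright in the socket, head resting on the socket's top. Two sprung detents hold its tip: pull straight up with about 5 to 15 N; free after 15 mm, clear of the socket after 22 mm.
- tray: Fixed shallow blue tray, 110 mm (x) x 130 mm (y), 16 mm high, walls and floor under 6 mm thick. Origin: centre of its underside. It stands to the left or the right of the nest.
- dome: Bystander: polished metal dome on a flange, diameter 72 mm, 35 mm high, loose, on the other side from the tray. Origin: centre of its underside.
- tape: Bystander: black roll of tape, diameter 80 mm, 22 mm high, loose. Origin: centre of its underside.
- solvent: Bystander: white bottle with a blue cap, diameter 44 mm, 100 mm high, loose. Origin: centre of its underside.
Mind the look-alikes: they are no part of the job. What is shaped like the plug but grey or turquoise is not meant. Leave any pink look-alike of the nest alone.

How it is judged:
On the way, in this order (a step that is already met when the one before it is completed fails the run):
1. the plug is out of its socket and let go in the tray, the block still fully seated (x of plug in the frame of tray between -0.055 and 0.055 m and y of plug in the frame of tray between -0.065 and 0.065 m and height (world z) of plug below 0.03 m and contact force between the fingers and plug below 0.2 N and linear speed of plug below 0.05 m/s and angle between block's own z axis and vertical below 0.06 rad and z of block in the frame of nest below 0.016 m), for 0.2 s.
2. the block's yellow-jaw side is tipped up out of its jaw while its black-jaw side is still down (z of edge_yellow in the frame of nest above 0.022 m and z of edge_black in the frame of nest below 0.019 m and angle between block's own y axis and vertical below 1.4908 rad), for 0.1 s.
3. the block, not yet lifted out, is tipped the other way with its black-jaw side up out of its jaw (z of edge_black in the frame of nest above 0.022 m and angle between block's own y axis and vertical above 1.6208 rad and z of edge_yellow in the frame of nest below 0.035 m), for 0.1 s.
At the end, for the whole second after the job is handed in: The block is held in the fingers, still (under 20 mm/s) and level within 8 degrees, touching nothing of the nest, both lower edges at least 6 mm and its underside at most 50 mm above the jaw tops, within 35 mm of its seat's centre; the plug lies let go in the tray (contact force between the fingers and block above 3 N and contact force between block and nest below 0.2 N and z of each of edge_yellow, edge_black in the frame of nest above 0.028 m and z of block in the frame of nest below 0.072 m and horizontal distance between block and nest below 0.035 m and angle between block's own z axis and vertical below 0.14 rad and linear speed of block below 0.02 m/s and x of plug in the frame of tray between -0.055 and 0.055 m and y of plug in the frame of tray between -0.065 and 0.065 m and height (world z) of plug below 0.03 m and contact force between the fingers and plug below 0.2 N and linear speed of plug below 0.05 m/s); the arm keeps its last pose, push and grip.
It fails at once if the dome is shifted by more than 20 mm (distance of dome from where it was at the start of the episode above 0.02 m).
It fails at once if the tape roll is shifted by more than 20 mm (distance of tape from where it was at the start of the episode above 0.02 m).
It fails at once if the bottle is shifted by more than 20 mm (distance of solvent from where it was at the start of the episode above 0.02 m).
It also fails if it takes over 48 s, if anything falls off the work surface, if the arm or the gripper's body presses on something with over 40 N, if the wrist force passes 120 N, or if a joint passes its speed limit or range.

ROBOT

A 6-joint arm with a two-finger parallel gripper is mounted at the origin on the work surface. World frame = base frame: x ahead of the robot, y to its left, z up, the work surface at z = 0. Lengths are in m, angles in rad, forces in N, time in s.
With the tool pointing down it reaches from about 0.35 to 0.8 m from the base axis. Payload 7.3 kg.
Tool frame: the origin (TCP) lies between the finger pads; the fingertips stand 25 mm ahead of it and the grasp point (between the pads) lies 6 mm ahead of it (r.tip_extent is the distance from the TCP to the fingertips, in m); z points along the fingers, y is the line along which they close (so a half turn about z gives the same grasp; the last joint's range is limited). The gripper opens to 85 mm and grips with 20 to 120 N. Pads are 22 mm wide; open, the fingers measure 114 mm over their backs; the gripper's body (76 mm by 85 mm) begins 54 mm behind the grasp point. The pads swing forward as they close: fully open they stand 13 mm farther back than shut.
Start: joints at [1.068, 0.342, 1.524, -0, 1.275, -0.146], TCP at [0.183, 0.492, 0.256] pointing down, gripper open.
Joint ranges: [-2.53, 2.53], [-0.77, 2.02], [0.04, 2.7], [-1, 4.14], [0.28, 2.66], [-3.11, 3.11]. Speed limits (rad/s): [2.57, 2.57, 3.14, 3.14, 3.14, 3.14].

INTERFACE

Orientations are given as a unit quaternion [x, y, z, w].
In Python, from workcell import r, command_gripper, optics gives the robot as it stands. The module is installed in compiled form; this text tells all that it offers. Calls block until the motion is done:
- r.reach(position, orientation): joint-space move of the TCP to a pose.
- r.move_straight(position, orientation=None, speed=0.15, max_force=None): straight line of the TCP; orientation=None keeps the orientation; speed is the mean speed in m/s. With max_force (N) it stops when the force on the tool has changed by that much, and returns True; else False.
- r.movej(angles): joint-space move.
- command_gripper(opening, force=None): finger opening in m; force is the grip in N (None keeps the last); returns when the fingers have stopped.
- r.hold(seconds).
- r.solve_ik(position, orientation): joint angles nearest the present ones, or None.
- r.read_state(): the state.
- optics.get_image(name): name is "scene" or "side" or "wrist"; returns (picture, depth): 480x640x3 uint8, red, green, blue; 480x640 float32, m along the optical axis (not along the pixel's ray), 0 where there is no reading.
- optics.camera_model(name): a dict with "K" (3x3 intrinsics, pixels), "R" (3x3) and "t" (3): a world point X has camera coordinates R X + t; the wrist camera has in their place "tool_from_camera" (4x4, takes a point from camera to tool coordinates, whose origin is the TCP and whose axes are the flange's). Camera axes: x right, y down, z forward; pixel columns grow to the right and rows downward; lengths in m; the calibration is good to about 2 mm. A picture is of the moment at which its call begins: read the wrist's pose just before it. camera_model takes no time and is no camera call.
A pose or a line that the arm cannot do raises r.PlanningError and nothing moves.
- r.finish_job(): hands the job in; it is judged then, once.
The state is a dict: "time_s": time; "joint_positions": joint angles; "dq": joint speeds; "tau": joint torques, N m; "eef_pos": TCP position; "eef_rot": TCP orientation; "contact_force": force on the tool from outside, world axes, zero at the start; "torque": the same for the moment, N m; "grip_width": finger opening in m; "grip_force": force on a finger pad.
Only numpy, scipy, OpenCV 4.12 (cv2) and the standard library are available. Lean on these libraries where they do the work, as an engineer would, in place of code of your own. Each camera call takes 0.05 s, during which the arm holds its last target. There are 200 camera calls.

## Working session

There is one attempt and no reset: what is moved stays moved. The work goes in short steps, each a Python script; the robot and the scene stay as the last script left them, time stands still between calls to the robot, and variables do not carry over. Pictures are saved under pics/ and viewed, at most 10 in all, crops included, and the job is handed in when it is done.

```bash
mkdir -p pics; cat > h.py <<'E'
import numpy as np, cv2
from workcell import r, command_gripper, optics
def snap(n, f):
    s=r.read_state(); im,d=optics.get_image(n); cv2.imwrite(f'pics/{f}.png',im[:,:,::-1]); np.savez(f'pics/{f}.npz',im=im,d=d,p=s['eef_pos'],q=s['eef_rot']); return im,d,s
def cloud(n,d):
    m=optics.camera_model(n);K=np.array(m['K']);v,u=np.mgrid[:480,:640]
    c=np.stack([(u-K[0,2])/K[0,0]*d,(v-K[1,2])/K[1,1]*d,d],-1)
    return (c-np.array(m['t']))@np.array(m['R'])
E
python3 - <<'E'
from h import *
for n in('scene','side'):
    im,d,s=snap(n,n+'0'); m=optics.camera_model(n); print(n,m['K'],m['R'],m['t'],d[::120,::160])
print(s)
E
```

```text
scene [[465.82368251   0.         332.17419785]
 [  0.         465.82368251 239.81290699]
 [  0.           0.           1.        ]] [[ 0.85467316  0.51892266  0.01590775]
 [ 0.38528819 -0.61344214 -0.6893778 ]
 [-0.34797528  0.59532177 -0.72422731]] [-0.38189862 -0.13815765  1.17708348] [[1.5698526  1.02742    2.2985444  1.7541977 ]
 [2.7181103  0.93587655 1.3992702  1.4084476 ]
 [1.0383359  1.0437554  1.0520989  1.060595  ]
 [0.83533657 0.84020865 0.84354526 0.85139006]]
side [[514.36476942   0.         318.64886444]
 [  0.         514.36476942 247.46947655]
 [  0.           0.           1.        ]] [[-0.95162347 -0.30659415  0.02031747]
 [-0.23001777  0.66697835 -0.70868308]
 [ 0.20372677 -0.67907283 -0.70523436]] [0.45319271 0.14008689 0.82124168] [[1.09301    1.6261449  2.56678    1.8031578 ]
 [1.1644049  1.782559   1.2588019  1.2748903 ]
 [1.242764   0.95076203 0.9612818  0.9711214 ]
 [0.7654436  0.7456017  0.77607316 0.7840846 ]]
{'time_s': 0.05, 'joint_positions': array([ 1.06801663e+00,  3.42660654e-01,  1.52499583e+00,  3.61947106e-06,
        1.27540277e+00, -1.45992936e-01]), 'dq': array([ 0.0041715 , -0.00046617,  0.000239  , -0.00131749,  0.00026728,
        0.00094921]), 'tau': array([ 2.14453896e-03, -4.34870768e+01, -2.46796560e+01, -1.30446915e-04,
        4.33542722e-03,  1.91778454e-06]), 'eef_pos': array([0.18316551, 0.49163163, 0.25566554]), 'eef_rot': array([ 1.77449154e-01,  9.84129697e-01, -6.94504643e-04, -2.35363494e-04]), 'contact_force': array([-0.13966513,  0.231807  ,  0.19052582]), 'torque': array([ 0.0184812 , -0.02031386,  0.03596696]), 'grip_force': 0.0, 'grip_width': 0.08526493563568067}
```

View pics/scene0.png

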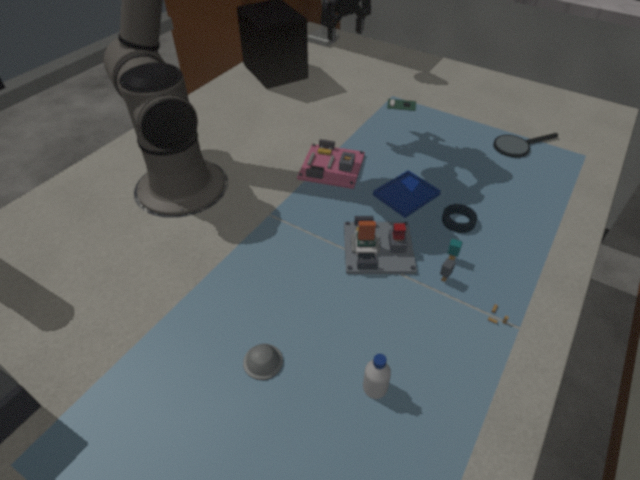

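View pics/side0.png

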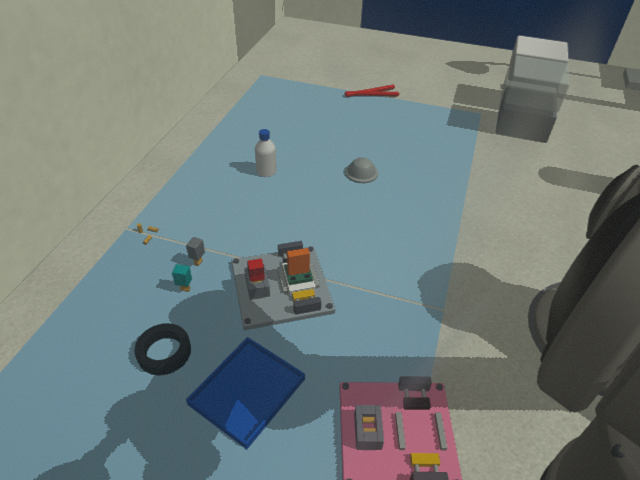

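Scene view: the grey nest is at (380,247), with the red plug at (400,230) and the orange tab at (367,230). The blue tray is at (407,193) and the tape at (459,217). The dome is at (263,361) and the bottle at (377,377).

Plug candidates are red (400,230), turquoise (455,246) and grey (447,266). Nest candidates are grey (380,247) and pink (333,165). I choose the red plug, which stands in the grey nest, and that grey nest. Side view: the same red plug is at (256,270), the tab at (298,262) and the tray at (246,392).

```bash
python3 - <<'E'
from h import *
a=[]
for n in('scene','side'):
    z=np.load(f'pics/{n}0.npz');im,d=z['im'],z['d'];P=cloud(n,d);H=cv2.cvtColor(im,cv2.COLOR_RGB2HSV).astype(int)
    h,s,v=H[...,0],H[...,1],H[...,2]
    box=np.zeros(h.shape,bool)
    if n=='scene': box[205:285,335:425]=1
    else: box[235:330,225:340]=1
    def rep(name,m,zlo,zhi):
        m=m&(d>0)&(P[...,2]>zlo)&(P[...,2]<zhi); p=P[m]
        if len(p)<5: print(n,name,'few',len(p));return
        rr=cv2.minAreaRect((p[:,:2]*1000).astype(np.float32))
        print(n,name,len(p),'mean',p.mean(0).round(4),'z',np.percentile(p[:,2],[5,95]).round(4),'rect',np.round(rr[0],1),np.round(rr[1],1),round(rr[2],1))
    red=((h<4)|(h>174))&(s>150)
    rep('redtop',box&red,.078-.015,.09); rep('red',box&red,.0,.09)
    org=(h>=5)&(h<16)&(s>150); rep('orangetop',box&org,.064,.1);rep('orange',box&org,0,.1)
    rep('yellow',box&(h>19)&(h<32)&(s>150),.0,.06)
    rep('plate',box&(s<60)&(v>60),.006,.017)
    rep('tray',(h>105)&(h<125)&(s>150)&(P[...,0]>.3)&(P[...,0]<.9)&(abs(P[...,1])<.5),-.01,.03)
im=np.load('pics/side0.npz')['im'][230:335,220:345]
cv2.imwrite('pics/crop.png',cv2.resize(im,None,fx=5,fy=5,interpolation=cv2.INTER_CUBIC)[:,:,::-1])
E
```

```text
scene redtop 64 mean [0.5569 0.0916 0.0684] z [0.0655 0.0705] rect [556.4  92.1] [21.  16.4] 37.0
scene red 69 mean [0.5572 0.0913 0.0667] z [0.0469 0.0705] rect [556.6  91.8] [21.  17.3] 37.1
scene orangetop 56 mean [0.4967 0.055  0.0787] z [0.0758 0.0814] rect [495.5  56.1] [30.5 13.6] 40.1
scene orange 57 mean [0.4967 0.0549 0.078 ] z [0.0757 0.0814] rect [495.5  56.1] [30.5 13.6] 40.1
scene yellow few 0
scene plate 1845 mean [0.5334 0.0608 0.011 ] z [0.0082 0.0137] rect [521.9  74. ] [149.9 154.7] 31.8
scene tray 1079 mean [0.5022 0.2774 0.0044] z [0.0006 0.014 ] rect [498.9 271.8] [131.4 110. ] 72.4
side redtop 132 mean [0.5533 0.0952 0.0704] z [0.0679 0.0724] rect [554.   94.3] [21.7 20.8] 32.4
side red 196 mean [0.5519 0.0973 0.063 ] z [0.0432 0.0721] rect [553.7  94.6] [21.6 21.7] 31.6
side orangetop 262 mean [0.4933 0.0603 0.0761] z [0.0654 0.0819] rect [494.3  58.1] [34.2 16.6] 33.7
side orange 483 mean [0.4928 0.0614 0.0645] z [0.0403 0.0814] rect [516.4  72.8] [87.4 16.6] 33.7
side yellow 157 mean [0.4742 0.0913 0.0225] z [0.0195 0.0247] rect [474.5  90.5] [34.5 14.6] 31.1
side plate 3442 mean [0.5214 0.094  0.0126] z [0.01  0.015] rect [520.4  72.8] [150.6 153. ] 31.7
side tray 6690 mean [0.4972 0.274  0.0067] z [0.003  0.0167] rect [496.  272.4] [130.4 109.9] 72.7
```

View pics/crop.png

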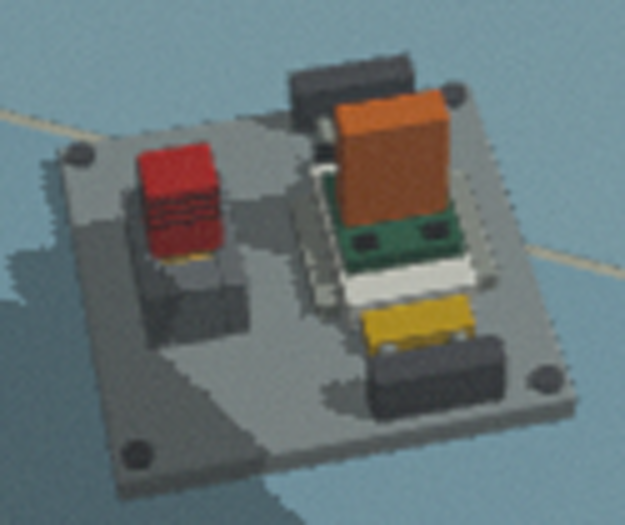

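The crop confirms the choice: the red plug stands in the grey socket and the block sits between the yellow and black jaws. Plug top is 70 mm, tab top 80 mm and plate 12 mm, as they should be. Both views agree on a nest yaw of about 31.7° and an origin near (0.4955, 0.0575).

```bash
cat >> h.py <<'E'
from scipy.spatial.transform import Rotation as Ro
YAW=np.deg2rad(31.75); O=np.array([.4955,.0575,0]); RN=Ro.from_euler('z',YAW); FLIP=1
def pose(p,tilt=0,flip=None):
    f=FLIP if flip is None else flip
    return O+RN.apply(p),(RN*Ro.from_euler('x',tilt)*Ro.from_matrix(np.diag([f,-f,-1.]))).as_quat()
TRAY=np.array([.4965,.272,0])
E
python3 - <<'E'
from h import *
for f in(1,-1):
    for p,t in(([.07,0,.067],0),([.07,0,.15],0),([0,0,.07],0),([0,-.01,.08],.25),([0,.01,.08],-.2)):
        j=r.solve_ik(*pose(np.array(p),t,f)); print(f,p,t,None if j is None else np.round(j,2))
    print('tray',r.solve_ik(TRAY+[0,0,.05],pose(np.zeros(3),0,f)[1]))
z=np.load('pics/side0.npz');P=cloud('side',z['d'])
print('tape',P[335:365,140:185].reshape(-1,3)[::97].round(3)[:6])
E
```

```text
1 [0.07, 0, 0.067] 0 [ 0.03  0.62  1.64 -0.    0.88  1.05]
1 [0.07, 0, 0.15] 0 [ 0.03  0.51  1.57 -0.    1.06  1.05]
1 [0, 0, 0.07] 0 [-0.04  0.53  1.82 -0.    0.79  0.98]
1 [0, -0.01, 0.08] 0.25 [-0.16  0.58  1.71  0.22  1.03  0.72]
1 [0, 0.01, 0.08] -0.2 [ 0.08  0.49  1.89 -0.28  0.69  1.31]
tray [ 3.65813562e-01  6.53017425e-01  1.64246302e+00 -4.44089210e-16
  8.46112210e-01  1.38246785e+00]
-1 [0.07, 0, 0.067] 0 [ 0.03  0.62  1.64 -0.    0.88 -2.09]
-1 [0.07, 0, 0.15] 0 [ 0.03  0.51  1.57 -0.    1.06 -2.09]
-1 [0, 0, 0.07] 0 [-0.04  0.53  1.82 -0.    0.79 -2.16]
-1 [0, -0.01, 0.08] 0.25 [-0.16  0.58  1.71  0.22  1.03 -2.42]
-1 [0, 0.01, 0.08] -0.2 [ 0.08  0.49  1.89 -0.28  0.69 -1.83]
tray [ 3.65813562e-01  6.53017425e-01  1.64246302e+00 -4.44089210e-16
  8.46112210e-01 -1.75912480e+00]
tape [[0.296 0.603 0.669]
 [0.669 0.246 0.022]
 [0.664 0.24  0.01 ]
 [0.656 0.235 0.002]
 [0.645 0.234 0.   ]
 [0.632 0.235 0.002]]
```

```bash
python3 - <<'E'
from h import *
command_gripper(.05,60)
p,q=pose([.07,0,.16]); r.reach(p,q)
print('hit',r.move_straight(pose([.07,0,.067])[0],speed=.1,max_force=15))
command_gripper(.0,60); s=r.read_state(); print(s['eef_pos'],s['grip_width'],s['grip_force'],s['contact_force'].round(1),s['time_s'])
if s['grip_width']>.015:
    r.move_straight(pose([.07,0,.092])[0],speed=.04)
    s=r.read_state(); print(s['grip_width'],s['contact_force'].round(1))
    r.move_straight(pose([.07,0,.15])[0],speed=.15)
    s=r.read_state(); print(s['grip_width'],s['contact_force'].round(1),s['time_s'])
    snap('side','lift')
E
python3 -c "
import cv2;i=cv2.imread('pics/lift.png');cv2.imwrite('pics/liftc.png',cv2.resize(i[130:350,170:400],None,fx=2.5,fy=2.5))"
```

```text
hit False
[0.55535073 0.09440508 0.06766546] 0.019144535754869213 58.71468007564545 [-0.2  0.2  5.4] 3.9917
0.01901483686866559 [-0.1 -0.2 -1. ]
0.019117434935352704 [-0.4  0.4 -0.5] 5.3
```

View pics/liftc.png

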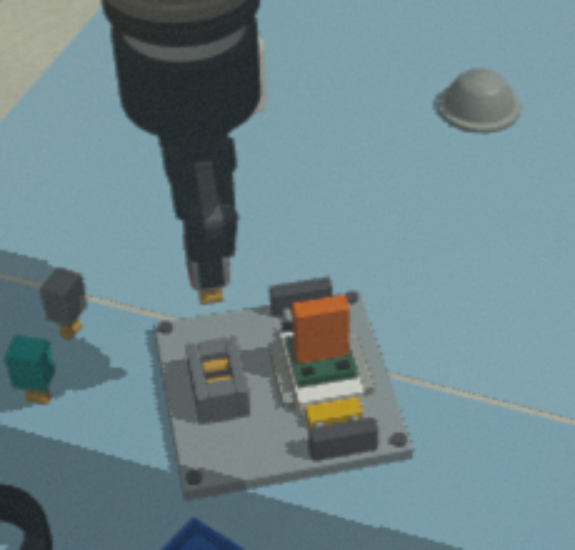

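The crop shows the socket empty at (218,372) and the plug in the fingers, with its brass tip at (210,297). The block is still seated. Next I put the plug in the tray.

```bash
python3 - <<'E'
from h import *
q=pose([0,0,0])[1]
r.reach(TRAY+[0,0,.13],q)
print('hit',r.move_straight(TRAY+[0,0,.056],speed=.1,max_force=8),r.read_state()['eef_pos'])
command_gripper(.05); r.move_straight(TRAY+[0,0,.14],speed=.15)
p,q=pose([0,0,.16]); r.reach(p,q)
im,d,s=snap('side','placed'); print(s['time_s'],s['contact_force'].round(1))
P=cloud('side',d);H=cv2.cvtColor(im,cv2.COLOR_RGB2HSV).astype(int);h,sa=H[...,0],H[...,1]
m=((h<4)|(h>174))&(sa>130)&(d>0)&(np.hypot(P[...,0]-TRAY[0],P[...,1]-TRAY[1])<.12)
print(m.sum(),P[m].min(0).round(3),P[m].max(0).round(3))
m=(h>=5)&(h<16)&(sa>150)&(P[...,2]>.074)&(P[...,2]<.09)&(np.hypot(P[...,0]-O[0],P[...,1]-O[1])<.06)
print('tab',m.sum(),P[m].mean(0).round(4),cv2.minAreaRect((P[m][:,:2]*1000).astype(np.float32)))
cv2.imwrite('pics/placedc.png',cv2.resize(im[200:470,170:400],None,fx=2.2,fy=2.2)[:,:,::-1])
E
```

```text
hit False [0.49698557 0.27190523 0.05636402]
8.9917 [-0.2 -0.2 -0.6]
430 [0.457 0.289 0.007] [0.491 0.326 0.028]
tab 178 [0.4941 0.059  0.0795] ((494.8013916015625, 57.64458465576172), (34.57401657104492, 15.109806060791016), 33.47521209716797)
```

View pics/placedc.png

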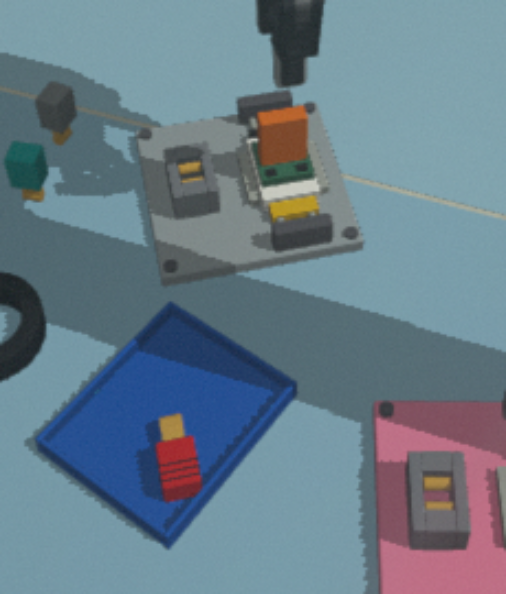

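The plug lies inside the tray with its head at about (178,468) in the crop, let go, and the block is still seated. Next I grip the tab and tip the yellow side up about the black lower edge.

```bash
cat >> h.py <<'E'
ZT=.064; C=ZT-.012   # TCP height over block underside
def tcp(theta, piv, ypiv):
    """TCP in nest frame for block tilted theta with its lower edge (block y=ypiv) at piv=(y,z)"""
    v=Ro.from_euler('x',theta).apply([0,-ypiv,C]); return pose(np.array([0,piv[0],piv[1]])+v,theta)
def log(t):
    s=r.read_state(); f=RN.inv().apply(s['contact_force']); m=RN.inv().apply(s['torque'])
    tl=(RN.inv()*Ro.from_quat(s['eef_rot'])*Ro.from_matrix(np.diag([1,-1,-1.])).inv()).as_rotvec()
    print(t,'t',round(s['time_s'],2),'tcp',(RN.inv().apply(s['eef_pos']-O)*1e3).round(1),'rot',tl.round(3),'F',f.round(1),'M',m.round(2),'w',round(s['grip_width'],4),'g',round(s['grip_force']))
def edges(f,n='side'):
    im,d,s=snap(n,f); P=RN.inv().apply((cloud(n,d)-O).reshape(-1,3)).reshape(480,640,3)
    H=cv2.cvtColor(im,cv2.COLOR_RGB2HSV).astype(int);h,sa,v=H[...,0],H[...,1],H[...,2]
    near=(abs(P[...,0])<.025)&(abs(P[...,1])<.045)&(P[...,2]>.012)&(P[...,2]<.07)
    g=near&(h>45)&(h<90)&(sa>80)&(abs(P[...,0])<.017); 
    p=P[g]; 
    if len(p)>20: k=np.polyfit(p[:,1],p[:,2],1); print(n,'board',len(p),'tilt',np.arctan(k[0]).round(3),'z at y=0',(k[1]*1e3).round(1),'yrange',p[:,1].min().round(3),p[:,1].max().round(3))
    return im
E
python3 - <<'E'
from h import *
print('hit',r.move_straight(pose([0,0,ZT])[0],speed=.1,max_force=12)); log('down')
command_gripper(0,115); log('grip')
edges('e0')
for th in(.11,.22): r.move_straight(*tcp(th,(-.032,.012),-.032),speed=.025); log(th)
r.hold(.15); im=edges('e1')
cv2.imwrite('pics/e1c.png',cv2.resize(im[230:335,220:345],None,fx=4.5,fy=4.5,interpolation=cv2.INTER_CUBIC)[:,:,::-1])
E
```

```text
hit False
down t 10.15 tcp [ 0.4 -0.2 64.5] rot [-0.001 -0.001  0.   ] F [-0.5 -0.4  0. ] M [ 0.   -0.04 -0.01] w 0.05 g 0
grip t 10.57 tcp [ 0.2 -0.1 64.7] rot [-0.    -0.001  0.   ] F [0.2 1.2 5. ] M [0.18 0.14 0.11] w 0.0127 g 112
side board 112 tilt -0.072 z at y=0 35.2 yrange -0.015 0.021
0.11 t 11.04 tcp [ 0.2 -5.8 67.8] rot [ 0.11  -0.001 -0.001] F [0.4 4.  8.2] M [ 0.59 -0.08  0.13] w 0.0128 g 113
0.22 t 11.46 tcp [ 0.2 -9.3 70.3] rot [ 0.225  0.    -0.001] F [ 3.5 12.1  7.7] M [ 2.3  -0.65  0.03] w 0.0127 g 114
side board 112 tilt 0.058 z at y=0 42.7 yrange -0.022 0.019
```

View pics/e1c.png

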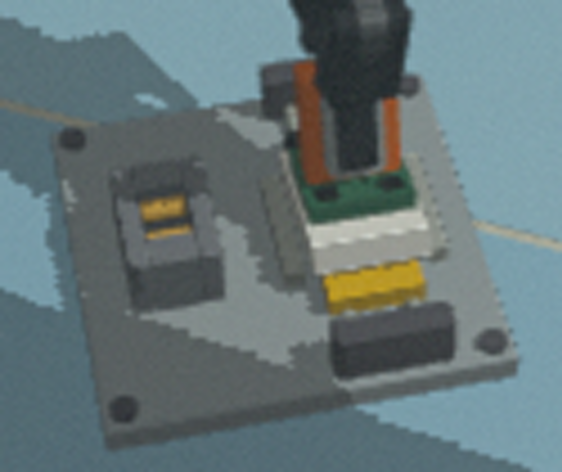

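The tab is gripped and the yellow side looks raised, with the full white side face visible above the yellow jaw at about (375,285). I'll check that numerically from the depth already saved.

```bash
cat >> h.py <<'E'
def meas(f,n='side'):
    z=np.load(f'pics/{f}.npz');im,d=z['im'],z['d'];P=RN.inv().apply((cloud(n,d)-O).reshape(-1,3)).reshape(480,640,3)*1e3
    H=cv2.cvtColor(im,cv2.COLOR_RGB2HSV).astype(int);h,sa,v=H[...,0],H[...,1],H[...,2]
    y=(h>19)&(h<32)&(sa>150)&(abs(P[...,0])<25)&(abs(P[...,1]-40)<20)&(P[...,2]>15)
    p=P[y]; print(f,'jaw y',np.percentile(p[:,1],[2,98]).round(1),'z',np.percentile(p[:,2],[5,50,95]).round(1))
    w=(sa<45)&(v>110)&(abs(P[...,0])<16)&(P[...,1]>15)&(P[...,1]<36)&(P[...,2]>14)
    p=P[w]; print('  white',len(p),'y',np.percentile(p[:,1],[2,50,98]).round(1),'z',np.percentile(p[:,2],[2,10,50,90,98]).round(1))
    # profile along column through the block centre line
    for lo in range(14,40,3):
        m=(abs(P[...,0])<12)&(P[...,1]>lo)&(P[...,1]<=lo+3)&(P[...,2]>8)&(P[...,2]<60)
        if m.sum()>3: print('   y',lo,m.sum(),np.percentile(P[m][:,2],[5,50,95]).round(1),'hsv',np.median(H[m],0))
E
python3 - <<'E'
from h import *
meas('e0');meas('e1')
E
```

```text
e0 jaw y [31.4 45.7] z [18.8 22.4 24.4]
  white 162 y [18.3 27.  35.5] z [ 23.1  24.3  26.5 216.3 250.1]
   y 14 28 [33.7 36.4 53.3] hsv [81. 70. 67.]
   y 17 104 [26.4 34.7 58.9] hsv [77.  55.5 72.5]
   y 20 29 [24.6 27.1 48.2] hsv [ 36.  14. 205.]
   y 23 18 [25.1 26.5 29. ] hsv [ 35.  12. 206.]
   y 26 23 [23.7 26.7 28.5] hsv [ 37.  12. 206.]
   y 29 38 [21.7 24.9 27.5] hsv [ 37.   13.  148.5]
   y 32 24 [21.  23.  24.4] hsv [ 23.  197.5 187.5]
   y 35 19 [22.  23.1 24.6] hsv [ 23. 203. 187.]
   y 38 25 [20.5 22.5 23.7] hsv [ 23. 204. 187.]
e1 jaw y [30.5 42.6] z [17.5 22.2 24.2]
  white 218 y [17.7 29.8 33.1] z [28.1 30.  37.5 40.3 41.7]
   y 14 43 [37.4 43.7 46.4] hsv [76. 93. 82.]
   y 17 42 [36.8 39.7 45. ] hsv [73.5 74.  83.5]
   y 20 13 [37.5 38.5 39.4] hsv [ 36.  14. 189.]
   y 23 17 [38.3 39.7 41. ] hsv [ 37.  13. 190.]
   y 26 20 [21.4 40.  40.6] hsv [ 38.   13.  187.5]
   y 29 92 [22.  34.1 41.2] hsv [ 39.  12. 155.]
   y 32 45 [22.  27.9 35. ] hsv [ 24.  82. 160.]
   y 35 22 [21.7 22.4 23.8] hsv [ 23. 202. 184.]
   y 38 37 [13.  20.  23.4] hsv [ 23. 184. 130.]
```

The tip measures well: the white top at the yellow side rose about 13.5 mm, so the tilt is about 0.22 rad with the black edge still down at about 12 mm. The yellow jaw sprang about 3 mm inward. Next I rock the block the other way about the yellow edge, resting on its jaw.

```bash
python3 - <<'E'
from h import *
for th,y,z in((.17,.031,.0228),(.08,.0315,.0228),(-.03,.032,.0228),(-.15,.0315,.0228)):
    r.move_straight(*tcp(th,(y,z),.032),speed=.025); log(th)
r.hold(.15); im=edges('e2'); meas('e2')
im2=snap('scene','e2s')[0]
a=cv2.resize(im[230:335,220:345],(400,336),interpolation=cv2.INTER_CUBIC);b=cv2.resize(im2[205:285,335:430],(399,336),interpolation=cv2.INTER_CUBIC)
cv2.imwrite('pics/e2c.png',np.hstack([a,b])[:,:,::-1])
E
```

```text
0.17 t 11.93 tcp [ 0.1 -6.  69.2] rot [0.174 0.001 0.   ] F [ 2.8 12.4  9.4] M [ 2.38 -0.61 -0.06] w 0.0127 g 114
0.08 t 12.31 tcp [-0.3 -0.8 72.1] rot [ 0.085  0.001 -0.   ] F [ 2.6 14.   5.8] M [ 2.75 -0.59  0.02] w 0.0125 g 114
-0.03 t 12.74 tcp [ 0.   1.9 75.6] rot [-0.03   0.     0.001] F [ 0.9  1.1 -2.8] M [ 0.04 -0.05 -0.05] w 0.013 g 113
-0.15 t 13.17 tcp [ 0.1  7.4 78.8] rot [-0.149  0.     0.   ] F [-0.   0.4 -2.3] M [0.11 0.02 0.05] w 0.0127 g 113
side board 102 tilt -0.128 z at y=0 48.7 yrange -0.017 0.022
e2 jaw y [29.3 42.4] z [18.2 22.3 24.4]
  white 203 y [19.9 29.  32.4] z [25.3 27.9 36.7 39.1 40.3]
   y 14 31 [44.7 47.9 58. ] hsv [77. 86. 84.]
   y 17 43 [37.8 45.8 49.9] hsv [76. 81. 87.]
   y 20 55 [37.3 42.4 58.2] hsv [73. 53. 99.]
   y 23 25 [35.2 37.7 39.4] hsv [ 36.  13. 212.]
   y 26 24 [21.6 37.  39.5] hsv [ 38.   13.  211.5]
   y 29 95 [22.  30.3 38. ] hsv [ 38.  13. 154.]
   y 32 25 [20.7 23.1 38.7] hsv [ 24. 198. 189.]
   y 35 23 [20.8 22.5 24.8] hsv [ 23. 202. 190.]
   y 38 34 [12.4 21.4 24.2] hsv [ 23. 193. 181.]
```

View pics/e2c.png

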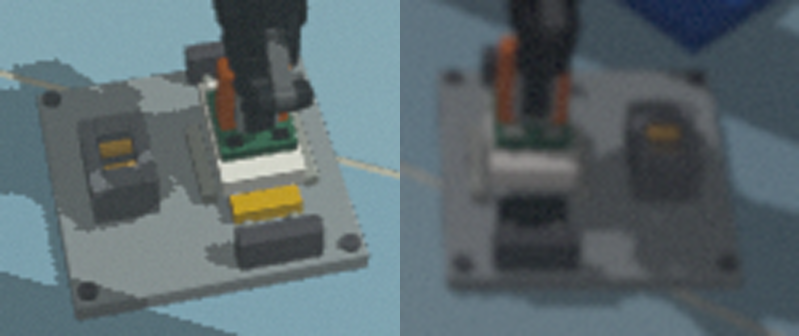

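Both views show the block tipped the other way: the black jaw stands clear below the white face (right, about (533,210)). Yellow edge is at about 23 mm, black at about 32 mm, and the reaction moment is gone. Now I level and lift.

```bash
python3 - <<'E'
from h import *
r.move_straight(*pose([0,0.004,.092],-.08),speed=.04)
r.move_straight(*pose([0,0,.099],0),speed=.04); r.hold(.5); log('end')
im=edges('f'); im2=snap('scene','fs')[0]; meas('f')
a=cv2.resize(im[210:460,170:420],(400,400));b=cv2.resize(im2[165:285,325:445],(400,400))
cv2.imwrite('pics/fc.png',np.hstack([a,b])[:,:,::-1])
E
```

```text
end t 14.75 tcp [-0.   0.1 99. ] rot [-0.  0.  0.] F [ 0.2  0.3 -1.2] M [-0.   -0.02 -0.01] w 0.0128 g 113
side board 103 tilt -0.118 z at y=0 69.6 yrange -0.018 0.021
f jaw y [28.5 42.2] z [17.7 22.5 24.4]
  white 260 y [17.  29.5 35.4] z [ 46.6  49.9  60.3  82.  430.4]
   y 14 19 [11.6 13.2 19. ] hsv [ 90.  20. 135.]
   y 17 19 [11.8 13.7 59.6] hsv [ 65.  13. 142.]
   y 26 10 [20.5 23.3 59.4] hsv [ 24.5 145.  186. ]
   y 29 86 [22.7 52.  59.6] hsv [ 40.  13. 138.]
   y 32 26 [20.5 23.1 24.3] hsv [ 23.  201.5 185.5]
   y 35 21 [21.  23.4 24.9] hsv [ 23. 201. 185.]
   y 38 40 [12.7 20.3 24.1] hsv [ 23.  176.5 136.5]
```

View pics/fc.png

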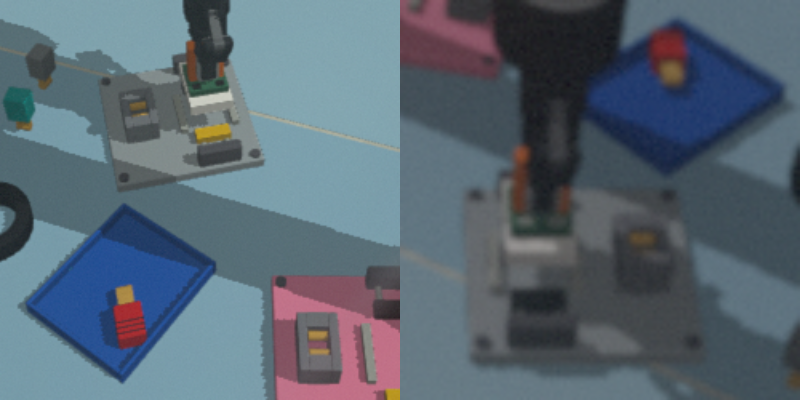

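The block is held level, with its underside about 47 mm up, clear of both jaws and over the seat. The plug lies in the tray (left view, about (130,318)). Handing in.

```bash
python3 -c "
from h import *
print(r.finish_job())"
```

```text
the job is handed in; nothing more can be done
None
```

The job is handed in at about 15 s of the 48 s, though no verdict came back: the plug lies in the blue tray, and the block was rocked free on the yellow side, then the black, and is held level about 25 mm above the jaws over its seat.

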